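# Draw a charge of grinding cylinders from the chute

## Task

Turn the wing knob on the sloping steel chute to free its gate, then hold the oblong dish under the end of the chute and lift the gate with the dish's rim, so that all five grinding cylinders slide out into the dish. Stand the dish with its five cylinders in the middle of the scale's pan, see that the gate is fully down again and lock it with the knob. Leave the other things on the bench where they are.

Things in the scene. Friction and masses are not known exactly. Their poses are not given: they have to be found in the camera images.
- chute: Steel media chute on a grey stand, fixed. Origin on the table straight below the middle of the lip; z up, -x is the outflow direction. Trough: floor slopes down 30 degrees to -x and ends at the lip 170 mm up; 28 mm wide inside, side walls 16 mm, 250 mm long, polished, flared feed tray at its top end. Stand: base plate x 55 to 225, y +-60, 8 mm thick; legs from x = 65. Below the lip it is open.
- lip (a point): Middle of the trough floor's lower edge, where the cylinders slide off (170 mm above the table). Axes as the chute's.
- knob_grip (a point): Mid-height of the grip of the black wing knob above the chute's lower end, on its axis. z is the knob's axis, square to the sloping floor: 30 degrees off vertical, leaning to the outflow side. x runs along the wing and turns with it. Wing 42 long, 12 thick, 28 high (14 each way along z from here); 14 mm below its underside is the bridge; gate and latch finger are lower than the wing.
- knob (a joint): Wing knob angle, rad, 0 to 1.45, growing clockwise seen from above (looking along -z of knob_grip). At 0 (locked) its steel latch finger, 46 mm long, points down the slope over the gate's top tab and stops the gate; above 1.0 the gate is free. It starts at 0 to 0.15, turns with about 0.05 N m and stays where left.
- gate (a joint): Travel of the gate, m, 0 (down, shut) to 0.034, along the normal of the sloping floor (30 degrees off vertical, leaning to the outflow). A steel frame just beyond the lip: blade across the trough's end, two legs outside it, the lift rod below. Cylinders pass from about 0.024. It weighs 150 g (about 1.5 N to lift) and sinks shut by its own weight. Its top is 50 mm above the floor line.
- lift_rod (a point): Middle of the gate's horizontal lift rod, 8 mm thick, 76 mm long, lying across the chute (along the chute's y) below the lip: with the gate down at x = +26 mm, z = 115 mm in the chute's frame. Pushing it up with the dish's two long rims raises the gate. It moves with the gate.
- dish: Unglazed oblong terracotta dish, 124 long (its x) x 64 wide (its y) x 58 high, straight 4 mm walls and floor, loose, about 0.2 to 0.36 kg. Origin: centre of its underside, z up. It starts empty on the table.
- scale: White bench scale, fixed, 200 x 180 mm, 38 high, with a raised square steel pan and a black display along its -x edge. Origin: centre of its underside.
- pan (a point): Centre of the top face of the scale's pan, 50 mm above the table; pan 150 x 150 mm, sides along the scale's x and y.
- media1_center (a point): Centre of white ceramic grinding cylinder 1 of 5, 22 mm across, 22 high, 28 g. At the start they stand in single file in the trough against the gate, this one lowest.
- media2_center (a point): Centre of white ceramic grinding cylinder 2 of 5, 22 mm across, 22 high, 28 g. At the start they stand in single file in the trough against the gate.
- media3_center (a point): Centre of white ceramic grinding cylinder 3 of 5, 22 mm across, 22 high, 28 g. At the start they stand in single file in the trough against the gate.
- media4_center (a point): Centre of white ceramic grinding cylinder 4 of 5, 22 mm across, 22 high, 28 g. At the start they stand in single file in the trough against the gate.
- media5_center (a point): Centre of white ceramic grinding cylinder 5 of 5, 22 mm across, 22 high, 28 g. At the start they stand in single file in the trough against the gate, this one highest.
- jar_a: Bystander: white glaze jar with black cap, 84 mm across, 92 high. Origin: centre of its underside.
- jar_b: Bystander: green glaze jar with white cap, 80 mm across, 85 high. Origin: centre of its underside.
- bowl: Bystander: round blue bowl, 110 mm across, 50 high. Origin: centre of its underside.
- brush: Bystander: brush lying on the table, 180 mm long along its x. Origin: under its middle.
- rib: Bystander: flat wooden rib, 110 x 55 x 6 mm. Origin: centre of its underside.
- beaker: Bystander: round terracotta cup, 72 mm across, 85 high. Origin: centre of its underside.
- tin: Bystander: closed steel tin, 76 mm across, 70 high. Origin: centre of its underside.

How it is judged (in metres and radians):
On the way, in this order (a step that is already met when the one before it is completed fails the run):
1. the wing knob is turned to the free position (joint above 1.1 rad) (value of joint knob above 1.1 rad), for 0.1 s.
2. the dish, held in the gripper, carries the gate's lift rod on its rim and has raised the gate by more than 10 mm (value of joint gate above 0.01 m and contact force between the fingers and dish above 0.5 N and z of lift_rod in the frame of dish between 0.054 and 0.072 m and x of lift_rod in the frame of dish between -0.068 and 0.068 m and y of lift_rod in the frame of dish between -0.036 and 0.036 m).
3. all five cylinders lie in the dish while the gripper still holds it up under the chute (contact force between the fingers and dish above 0.5 N and height (world z) of dish above 0.035 m and horizontal distance between dish and lip below 0.13 m and x of media1_center in the frame of dish between -0.059 and 0.059 m and y of media1_center in the frame of dish between -0.029 and 0.029 m and z of media1_center in the frame of dish between 0.008 and 0.066 m and x of media2_center in the frame of dish between -0.059 and 0.059 m and y of media2_center in the frame of dish between -0.029 and 0.029 m and z of media2_center in the frame of dish between 0.008 and 0.066 m and x of media3_center in the frame of dish between -0.059 and 0.059 m and y of media3_center in the frame of dish between -0.029 and 0.029 m and z of media3_center in the frame of dish between 0.008 and 0.066 m and x of media4_center in the frame of dish between -0.059 and 0.059 m and y of media4_center in the frame of dish between -0.029 and 0.029 m and z of media4_center in the frame of dish between 0.008 and 0.066 m and x of media5_center in the frame of dish between -0.059 and 0.059 m and y of media5_center in the frame of dish between -0.029 and 0.029 m and z of media5_center in the frame of dish between 0.008 and 0.066 m), for 0.1 s.
At the end, for the whole second after the job is handed in: All five cylinders lie in the dish (heaped is fine, centres at most 8 mm above the rim); it stands level (3.5 degrees) and still on the scale's pan, centre within 35 mm of the pan's centre; the gate is down (within 4 mm) and the knob locked (below 0.3 rad) (x of media1_center in the frame of dish between -0.059 and 0.059 m and y of media1_center in the frame of dish between -0.029 and 0.029 m and z of media1_center in the frame of dish between 0.008 and 0.066 m and x of media2_center in the frame of dish between -0.059 and 0.059 m and y of media2_center in the frame of dish between -0.029 and 0.029 m and z of media2_center in the frame of dish between 0.008 and 0.066 m and x of media3_center in the frame of dish between -0.059 and 0.059 m and y of media3_center in the frame of dish between -0.029 and 0.029 m and z of media3_center in the frame of dish between 0.008 and 0.066 m and x of media4_center in the frame of dish between -0.059 and 0.059 m and y of media4_center in the frame of dish between -0.029 and 0.029 m and z of media4_center in the frame of dish between 0.008 and 0.066 m and x of media5_center in the frame of dish between -0.059 and 0.059 m and y of media5_center in the frame of dish between -0.029 and 0.029 m and z of media5_center in the frame of dish between 0.008 and 0.066 m and horizontal distance between dish and pan below 0.035 m and height (world z) of dish between 0.046 and 0.054 m and angle between dish's own z axis and vertical below 0.06 rad and linear speed of dish below 0.02 m/s and value of joint gate below 0.004 m and value of joint knob below 0.3 rad); the robot touches nothing.
It fails at once if one of the other things on the bench is shifted by more than 30 mm or knocked over (distance of any of jar_a, jar_b, bowl, brush, rib, beaker, tin from where it was at the start of the episode above 0.03 m or angle between any of jar_a, jar_b, bowl, brush, rib, beaker, tin's own z axis and vertical above 0.5 rad).
It also fails if it takes over 72 s, if anything falls off the work surface, if the arm or the gripper's body presses on something with over 40 N, if the wrist force passes 120 N, or if a joint passes its speed limit or range.

## Robot

A 6-joint arm with a two-finger parallel gripper is mounted at the origin on the work surface. World frame = base frame: x ahead of the robot, y to its left, z up, the work surface at z = 0. Lengths are in mm, angles in rad, forces in N, time in s.
With the tool pointing down it reaches from about 300 to 775 mm from the base axis. Payload 14.6 kg.
Tool frame: the origin (TCP) lies on the centre line of the jaws, within the pads' length; the fingertips stand 11 mm ahead of it and the grasp point (between the pads) lies 8 mm behind it; x points along the fingers, y is the direction in which the jaws open and shut, and the axes are right-handed (so a half turn about x gives the same grasp; the last joint's range is limited). The gripper opens to 94 mm and grips with 3 to 60 N. Pads are 16 mm wide; open, the fingers measure 119 mm over their backs; the gripper's body (75 mm by 177 mm) begins 78 mm behind the grasp point.
Start: joints at [-1.241, 0.3, 1.521, -0, 1.321, -0.067], TCP at [212.55, -507.259, 216.446] pointing down, gripper open.
Joint ranges: [-3.03, 3.03], [-0.79, 2.21], [0.23, 2.52], [-1.04, 4.18], [0, 3.07], [-2.55, 2.55]. Speed limits (rad/s): [2.22, 2.22, 2.57, 3.14, 3.14, 3.14].

## Interface

Orientations are given as [roll, pitch, yaw] about the fixed x, y, z axes, in that order (R = Rz(yaw) Ry(pitch) Rx(roll)).
In Python, from cell import manip gives the robot as it stands.
- The arm moves only by the shell command python3 -m handwheel 'ROWS' [OPENING] [FORCE]. ROWS is JSON, a list of rows, each a list of 2 entries, a list of its own where there are three numbers: the shift along the tool's x, y, z in mm, then the turn about the tool's x in rad. In form: [[[x, y, z], spin], ...]. A call has exactly 10 rows; each row shifts and turns the commanded pose from where the row before left it, along the tool's axes as they then stand; what a row does not reach is not made up. A row lasts 1/8 s, in which the tool goes at most 62.5 mm and 10.7 degrees, less where a joint would pass 70% of its speed; a pose out of reach is approached as far as the arm can. A call with a gripper value outside its range is refused whole. OPENING is the closure in counts, from 0 (fully open) to 255 (shut), set as the call begins (- or left out, the last holds). The fingers move at their own pace and stop on an object; FORCE is the grip in N (left out, the last holds). Time passes only in rows, so rows that do not move let the fingers close, or fill a call up. It gives the time, the measured TCP pose, the force and the opening at its end, in the units of the state.
- manip.read_state(): the state, without advancing time (a new reading comes with each control period).
- manip.camera(name): name is "side" or "top" or "wrist"; returns a dict with "pixels" (400x640x3 uint8, red, green, blue), "z_map" (400x640 float32, mm along the optical axis (not along the pixel's ray), 0 where there is no reading), "mtx" (3x3 intrinsics, pixels), "xyz" and "orientation" of the camera in the world. Camera axes: x right, y up, looking along -z (the intrinsics and any distortion apply to the point x, -y, -z); pixel columns grow to the right and rows downward; lengths in mm; the calibration is good to about 2 mm. The wrist camera is an equidistant fisheye: a pixel r from the principal point sees the ray r / f radians off the axis. A picture is of the moment at which its call begins.
- manip.sign_off(): hands the job in, once; it reports no verdict.
Trained networks look in the newest picture that a camera, given by its name, has taken for a name from the list of things; names that differ only in an ending like _2 or _b are one class to them, and where a whole thing is asked for, a point or a joint stands for the part that bears it (a point fixed in the world has none). Each returns a list of dicts, best first, with "confidence" (0 to 1); they miss things now and then, are a little off and sometimes report something else, mostly with a low value. They report only what shows in the picture. A call takes as long as a camera call.
- manip.cut_out(target, camera): "region" (400x640 bool, what is visible of it) and "centre" ([column, row] in pixels, amid what is visible of it).
The state is a dict: "clock": time; "joints": joint angles; "qd": joint speeds; "effort": joint torques, N m; "eef_pos": TCP position; "eef_rot": TCP orientation; "wrist_force": force on the tool from outside, world axes, zero at the start; "moment": the same for the moment, N m; "finger_gap": finger opening in mm.
Only numpy, scipy, OpenCV 4.12 (cv2) and the standard library are available. Lean on these libraries where they do the work, as an engineer would, in place of code of your own. Each camera call takes 0.05 s, during which the arm holds its last target. There are 200 camera calls.

## Working session

There is one attempt and no reset: what is moved stays moved. The work goes in short steps, Python scripts to look and compute and a shell command to move; the robot and the scene stay as the last step left them, time stands still between calls to the robot, and variables do not carry over. Pictures are saved under pics/ and viewed, about 8 in all and at most 12, crops included, and the job is handed in when it is done.

```bash
ls; mkdir -p pics
cat > h.py <<'E'
import numpy as np, cv2, json
from scipy.spatial.transform import Rotation as R
from cell import manip
def rot(e): return R.from_euler('xyz',e).as_matrix()
def cloud(c):
    # world xyz per pixel (pinhole)
    z=c['z_map']; K=np.array(c['mtx']); v,u=np.mgrid[:400,:640]
    p=np.stack([(u-K[0,2])/K[0,0]*z,-(v-K[1,2])/K[1,1]*z,-z],-1)
    return p@rot(c['orientation']).T+np.array(c['xyz'])
def snap(n,f=None):
    c=manip.camera(n)
    if f: cv2.imwrite('pics/'+f,c['pixels'][:,:,::-1])
    return c
E
python3 - <<'E'
from h import *
for n in ['side','top']:
    c=snap(n,n+'0.png'); P=cloud(c); print(n,c['xyz'],c['orientation'],np.array(c['mtx']).tolist(),[k for k in c])
    for t in ['chute','knob','gate','dish','scale','jar_a','jar_b','bowl','brush','rib','beaker','tin','media1_center']:
        for r in manip.cut_out(t,n)[:2]:
            if r['confidence']<.3: continue
            m=r['region']&(c['z_map']>0); q=P[m]
            if len(q)==0: continue
            print(t,round(r['confidence'],2),np.round(r['centre']),m.sum(),np.round(np.percentile(q,[2,50,98],axis=0)).tolist())
s=manip.read_state(); print(s)
a=np.hstack([cv2.imread('pics/side0.png'),cv2.imread('pics/top0.png')])
E
```

```text
pics
side [372.70245015 719.64832612 932.01752148] [ 0.86636358  0.00880697 -2.91584915] [[400.4349151102563, 0.0, 323.43837885117523], [0.0, 400.4349151102563, 206.69147947643046], [0.0, 0.0, 1.0]] ['pixels', 'z_map', 'mtx', 'xyz', 'orientation']
chute 0.6 [295. 353.] 4738 [[485.0, 155.0, 5.0], [536.0, 306.0, 186.0], [593.0, 380.0, 335.0]]
chute 0.36 [350. 221.] 2630 [[410.0, -345.0, 2.0], [506.0, -236.0, 47.0], [611.0, -166.0, 54.0]]
knob 0.48 [300. 269.] 194 [[554.0, 112.0, 185.0], [563.0, 171.0, 256.0], [581.0, 182.0, 275.0]]
gate 0.66 [312. 317.] 36 [[525.0, 105.0, 1.0], [535.0, 186.0, 120.0], [583.0, 192.0, 190.0]]
gate 0.56 [300. 269.] 172 [[554.0, 134.0, 215.0], [562.0, 170.0, 257.0], [572.0, 182.0, 275.0]]
dish 0.62 [362. 283.] 1141 [[402.0, -74.0, 1.0], [436.0, -21.0, 21.0], [466.0, 51.0, 60.0]]
dish 0.55 [280. 203.] 488 [[715.0, -334.0, 5.0], [771.0, -309.0, 29.0], [810.0, -242.0, 51.0]]
scale 0.74 [350. 222.] 2561 [[409.0, -340.0, 10.0], [506.0, -236.0, 47.0], [612.0, -166.0, 54.0]]
scale 0.43 [297. 308.] 127 [[538.0, 233.0, 224.0], [547.0, 250.0, 235.0], [560.0, 258.0, 2
[... 2871 characters left out ...]
.0], [641.0, -477.0, 75.0]]
{'clock': 1.4, 'joints': array([-1.24062404e+00,  2.99910428e-01,  1.52099489e+00,  1.36065420e-05,
        1.32069464e+00, -6.65992974e-02]), 'qd': array([ 6.99573577e-04,  1.36773416e-03,  5.96394400e-07, -5.52567973e-04,
        3.57466791e-05,  1.53978005e-03]), 'effort': array([ 6.75772226e-04, -5.31657100e+01, -3.52915764e+01,  7.09041185e-02,
        2.12713284e-02, -4.53328767e-05]), 'eef_pos': array([ 212.54236198, -507.26628942,  216.44202217]), 'eef_rot': array([-2.70242624,  1.57078126,  0.83593464]), 'wrist_force': array([-0.37480835, -0.38548836, -0.08575158]), 'moment': array([ 0.0020458 , -0.00208565, -0.00855643]), 'finger_gap': 93.93398623844844}
```

Run:
```python
import cv2,numpy as np
s=cv2.imread('pics/side0.png')[150:400,200:450]; t=cv2.imread('pics/top0.png')[90:290,130:400]
s=cv2.resize(s,(400,400),interpolation=3); t=cv2.resize(t,(400,296),interpolation=3)
o=np.zeros((400,800,3),np.uint8); o[:,:400]=s; o[:296,400:]=t; cv2.imwrite('pics/a.png',o)
```

```text
(no output)
```

View pics/a.png

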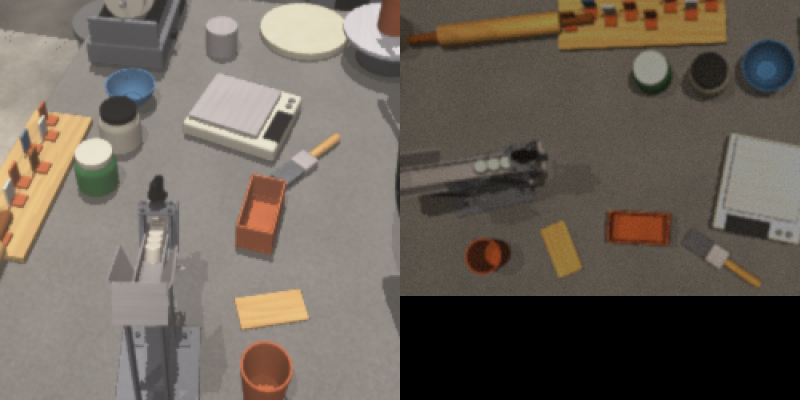

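Run:
```python
from h import *
Q=[]
for n in ['top','side']:
    c=snap(n); P=cloud(c).reshape(-1,3); C=c['pixels'].reshape(-1,3).astype(int)
    ok=(c['z_map'].ravel()>0); Q.append(np.hstack([P,C])[ok])
np.save('top.npy',Q[0]);np.save('side.npy',Q[1])
for q,n in zip(Q,'ts'):
    # trough: slices along y
    print(n)
    b=q[(q[:,0]>500)&(q[:,0]<620)&(q[:,1]>120)&(q[:,1]<400)&(q[:,2]>160)]
    for y in range(130,390,10):
        s=b[abs(b[:,1]-y)<5]
        if len(s)>5: print(y,len(s),np.round(np.percentile(s[:,0],[3,50,97])),np.round(np.percentile(s[:,2],[3,50,90,97])))
    # dish rim
    d=q[(q[:,0]>390)&(q[:,0]<480)&(q[:,1]>-90)&(q[:,1]<65)&(q[:,2]>50)&(q[:,2]<70)]
    print('dish',cv2.minAreaRect(d[:,:2].astype(np.float32)),len(d))
    d=q[(q[:,0]>400)&(q[:,0]<630)&(q[:,1]>-370)&(q[:,1]<-150)&(q[:,2]>46)&(q[:,2]<58)]
    print('pan',cv2.minAreaRect(d[:,:2].astype(np.float32)),np.median(d,axis=0)[:3],len(d))
    k=q[(q[:,3:].max(1)<55)&(q[:,2]>215)&(q[:,2]<300)&(q[:,1]>100)&(q[:,1]<200)&(q[:,0]<620)&(q[:,0]>520)]
    print('knob',len(k)); print(np.round(k[np.argsort(k[:,1])][::max(1,len(k)//25),:3]).tolist())
```

```text
t
130 16 [546. 567. 572.] [209. 215. 220. 242.]
140 81 [543. 567. 587.] [203. 217. 261. 263.]
150 102 [541. 563. 597.] [189. 218. 267. 269.]
160 131 [539. 562. 595.] [173. 226. 269. 274.]
170 81 [538. 560. 589.] [167. 232. 273. 276.]
180 67 [539. 554. 588.] [195. 236. 242. 263.]
190 38 [539. 573. 585.] [187. 239. 242. 244.]
200 47 [539. 553. 575.] [192. 213. 219. 220.]
210 53 [540. 554. 573.] [195. 216. 223. 227.]
220 72 [538. 554. 572.] [196. 221. 229. 231.]
230 87 [530. 542. 569.] [169. 224. 235. 237.]
240 95 [528. 548. 572.] [190. 226. 241. 243.]
250 46 [530. 548. 570.] [216. 234. 242. 243.]
260 61 [530. 546. 563.] [221. 227. 243. 247.]
270 76 [515. 545. 560.] [227. 233. 250. 284.]
280 84 [508. 539. 558.] [231. 240. 293. 299.]
290 122 [506. 540. 576.] [238. 261. 300. 308.]
300 148 [504. 545. 572.] [244. 274. 303. 308.]
310 157 [501. 543. 571.] [251. 279. 309. 315.]
320 150 [504. 542. 569.] [256. 282. 313. 318.]
330 153 [503. 542. 566.] [262. 288. 316. 321.]
340 154 [504. 541. 564.] [268. 294. 322. 327.]
350 167 [503. 535. 562.] [181. 301. 333. 337.]
360 162 [504. 536. 559.] [278. 
[... 2431 characters left out ...]
0, 265.0], [567.0, 151.0, 267.0], [562.0, 155.0, 259.0], [566.0, 156.0, 269.0], [561.0, 159.0, 257.0], [564.0, 160.0, 271.0], [566.0, 162.0, 273.0], [555.0, 164.0, 251.0], [563.0, 166.0, 274.0], [562.0, 167.0, 272.0], [559.0, 167.0, 257.0], [556.0, 168.0, 251.0], [556.0, 169.0, 249.0], [558.0, 169.0, 253.0], [562.0, 170.0, 269.0], [561.0, 171.0, 267.0], [558.0, 171.0, 252.0], [573.0, 172.0, 252.0], [560.0, 172.0, 253.0], [567.0, 173.0, 274.0], [565.0, 173.0, 269.0], [561.0, 174.0, 268.0], [567.0, 175.0, 271.0], [562.0, 176.0, 267.0], [560.0, 177.0, 258.0], [567.0, 177.0, 263.0], [562.0, 178.0, 262.0], [562.0, 180.0, 257.0], [559.0, 181.0, 256.0], [566.0, 181.0, 255.0], [565.0, 182.0, 259.0]]
```

Run:
```python
from h import *
s=manip.read_state(); M=rot(s['eef_rot']); print(np.round(M,3)); print(s['joints'])
a=np.deg2rad(8.5); d=np.array([np.cos(a),np.sin(a),0]); print('target y dir in tool',np.round(M.T@d,3), 'spin', np.arctan2((M.T@d)[2],(M.T@d)[1]))
print('shift',np.round(M.T@(np.array([562,160,345])-s['eef_pos']),1))
c=snap('wrist'); print(c['xyz'],c['orientation'],c['mtx'])
print(np.round(M.T@(np.array(c['xyz'])-s['eef_pos']),1), np.round(M.T@rot(c['orientation']),3))
```

```text
[[-0.     0.386 -0.922]
 [-0.    -0.922 -0.386]
 [-1.     0.     0.   ]]
[-1.24057845e+00  2.99892014e-01  1.52101253e+00 -5.74333844e-06
  1.32068328e+00 -6.65851241e-02]
target y dir in tool [-0.     0.246 -0.969] spin -1.322344887910762
shift [-128.6 -480.4 -580.2]
[ 276.9028252  -481.1595536   383.62451359] [-2.41196745e-01  8.69342571e-04 -1.17455993e+00] [[309.70691629   0.         323.42507629]
 [  0.         309.70691629 194.11521475]
 [  0.           0.           1.        ]]
[-167.2    0.8  -69.4] [[ 0.001  0.239 -0.971]
 [ 1.     0.     0.001]
 [ 0.001 -0.971 -0.239]]
```

```bash
python3 -m handwheel '[[[-10,-37,-44.6],0],[[-10,-37,-44.6],0],[[-10,-37,-44.6],0],[[-10,-37,-44.6],0],[[-10,-37,-44.6],0],[[-10,-37,-44.6],0],[[-10,-37,-44.6],0],[[-10,-37,-44.6],0],[[-10,-37,-44.6],0],[[-10,-37,-44.6],0]]' 100; python3 -m handwheel '[[[-10,-37,-45],0],[[-10,-37,-45],0],[[-9,-36,-44],0],[[0,0,0],-0.186],[[0,0,0],-0.186],[[0,0,0],-0.186],[[0,0,0],-0.186],[[0,0,0],-0.186],[[0,0,0],-0.186],[[0,0,0],-0.186]]'
cat >> h.py <<'E'
def wcloud(c):
    z=c['z_map'].astype(float); K=np.array(c['mtx']); v,u=np.mgrid[:400,:640]
    x=(u-K[0,2])/K[0,0]; y=(v-K[1,2])/K[1,1]; r=np.hypot(x,y)+1e-9
    t=np.tan(np.minimum(r,1.5))/r
    p=np.stack([x*t*z,-y*t*z,-z],-1)
    return p@rot(c['orientation']).T+np.array(c['xyz'])
E
python3 - <<'E'
from h import *
s=manip.read_state(); print(s['eef_pos'],s['joints'],s['clock'],s['finger_gap']); M=rot(s['eef_rot']);print(np.round(M,3))
c=snap('wrist','w1.png'); P=wcloud(c); np.savez('w1.npz',P=P,px=c['pixels'],z=c['z_map'])
for t in ['knob','gate','media1_center','chute']:
    for r in manip.cut_out(t,'wrist')[:3]:
        m=r['region']&(c['z_map']>0); q=P[m]
        if len(q): print(t,round(r['confidence'],2),np.round(r['centre']),m.sum(),np.round(np.percentile(q,[2,50,98],axis=0)).tolist())
cv2.imwrite('pics/w1b.png',cv2.resize(c['pixels'][:,:,::-1],(800,500)))
E
```

```text
clock: 2.8
eef_pos: [481.5, 8.3, 317.0]
eef_rot: [2.545, 1.57, -0.2]
wrist_force: [0.6, -0.3, 1.0]
finger_gap: 57.1
clock: 4.05
eef_pos: [562.0, 159.6, 345.4]
eef_rot: [-1.721, 1.571, 3.126]
wrist_force: [-0.5, -0.2, 0.6]
finger_gap: 57.4
[561.96581522 159.59625162 345.41447662] [2.14010480e-01 3.21594997e-01 1.19946779e+00 1.83459572e-05
 1.62060811e+00 7.98651590e-02] 4.05 57.44873206322084
[[-0.     0.991  0.134]
 [ 0.     0.134 -0.991]
 [-1.    -0.    -0.   ]]
knob 0.72 [330. 198.] 1084 [[557.0, 136.0, 218.0], [567.0, 165.0, 261.0], [578.0, 180.0, 274.0]]
knob 0.53 [225. 154.] 1918 [[342.0, 119.0, 1.0], [397.0, 155.0, 5.0], [447.0, 191.0, 7.0]]
gate 0.64 [318. 202.] 302 [[527.0, 136.0, 116.0], [560.0, 146.0, 202.0], [596.0, 201.0, 206.0]]
chute 0.89 [322.  73.] 13673 [[486.0, 142.0, 5.0], [549.0, 280.0, 237.0], [599.0, 343.0, 304.0]]
```

View pics/w1b.png

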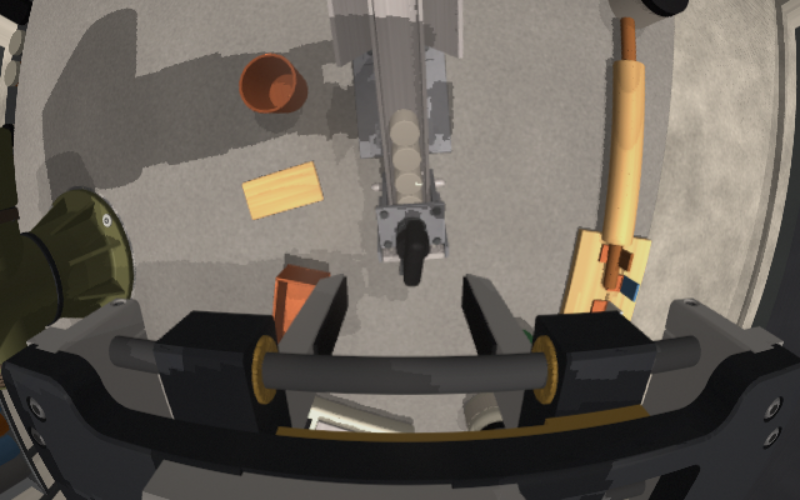

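Run:
```python
import numpy as np
d=np.load('w1.npz'); P=d['P'].reshape(-1,3); C=d['px'].reshape(-1,3).astype(int); ok=d['z'].ravel()>0
P=P[ok];C=C[ok]
b=(P[:,0]>490)&(P[:,0]<610)&(P[:,1]>190)&(P[:,1]<275)
L=[]
for y in range(205,275,6):
    s=P[b&(abs(P[:,1]-y)<3)]; zt=np.percentile(s[:,2],96)
    w=s[s[:,2]>zt-4]; w=w[w[:,2]<zt+4]; m=(w[:,0].min()+w[:,0].max())/2
    L.append((y,m,zt)); print(y,np.round([w[:,0].min(),w[:,0].max(),m,zt],1))
L=np.array(L); p=np.polyfit(L[:,0],L[:,1],1); q=np.polyfit(L[:,0],L[:,2],1); print('slope x/y',p[0],np.arctan(-p[0]),'z slope',q[0]); 
a=np.arctan(-p[0]); sy=(L[:,2]-188.5)/np.tan(np.pi/6)*np.cos(a); print('lip y',np.median(L[:,0]-sy), 'x', np.polyval(p,np.median(L[:,0]-sy)))
k=(C.max(1)<60)&(P[:,2]>225)&(P[:,2]<285)&(abs(P[:,0]-565)<35)&(P[:,1]>110)&(P[:,1]<200)
K=P[k]; print(len(K))
for y in range(125,196,5):
    s=K[abs(K[:,1]-y)<2.5]
    if len(s)>3: print(y,len(s),np.round([s[:,0].min(),s[:,0].max(),s[:,2].min(),s[:,2].max()]))
```

```text
205 [541.1 570.7 555.9 217.9]
211 [540.5 566.1 553.3 221.5]
217 [544.7 565.7 555.2 225.4]
223 [545.1 565.6 555.4 229. ]
229 [546.1 563.2 554.7 231.6]
235 [541.9 561.8 551.9 236.1]
241 [535.7 562.  548.9 239.7]
247 [533.3 560.5 546.9 241.2]
253 [531.8 566.7 549.2 239.3]
259 [530.4 564.8 547.6 243.4]
265 [528.9 564.  546.4 246.4]
271 [508.2 512.1 510.2 292.5]
slope x/y -0.3933414320495938 0.37475308577117866 z slope 0.7309758226523799
lip y 158.37236225961917 x 579.2704997991867
1038
135 18 [566. 574. 256. 258.]
140 54 [564. 576. 255. 262.]
145 68 [564. 576. 252. 264.]
150 69 [561. 575. 245. 267.]
155 101 [558. 579. 247. 270.]
160 125 [556. 579. 247. 273.]
165 142 [556. 578. 235. 276.]
170 196 [556. 578. 225. 275.]
175 147 [557. 576. 234. 270.]
180 98 [561. 573. 235. 262.]
185 10 [579. 584. 238. 240.]
190 10 [580. 584. 239. 241.]
```

```bash
python3 -m handwheel '[[[15,2.5,0],0],[[15,2.5,0],0],[[15,0,0],0],[[15,0,0],0],[[12,0,0],0],[[10,0,0],0],[[5,0,0],0],[[0,0,0],0],[[0,0,0],0],[[0,0,0],0]]' 130; python3 -m handwheel '[[[0,0,0],0],[[0,0,0],0],[[0,0,0],0],[[0,0,0],0],[[0,0,0],0],[[0,0,0],0],[[0,0,0],0],[[0,0,0],0],[[0,0,0],0],[[0,0,0],0]]' 255 3
```

```text
clock: 5.55
eef_pos: [567.1, 160.3, 258.8]
eef_rot: [1.67, 1.57, 0.227]
wrist_force: [-0.9, -0.4, -0.3]
finger_gap: 46.1
clock: 6.8
eef_pos: [567.6, 160.6, 258.8]
eef_rot: [1.832, 1.569, 0.39]
wrist_force: [5.9, 3.9, -0.8]
finger_gap: 13.2
```

```bash
python3 -m handwheel '[[[0,1.2,0],0],[[0,0,0],0.16],[[0,0,0],0.16],[[0,0,0],0.16],[[0,0,0],0.16],[[0,0,0],0.16],[[0,0,0],0.16],[[0,0,0],0.16],[[0,0,0],0.16],[[0,0,0],0]]'
```

```text
clock: 8.05
eef_pos: [568.9, 159.7, 258.7]
eef_rot: [2.249, 1.569, -0.477]
wrist_force: [6.3, -4.5, -0.3]
finger_gap: 26.5
```

Run:
```python
from h import *
c=snap('wrist'); P=wcloud(c); C=c['pixels'].astype(int)
k=(C.max(2)<60)&(P[:,:,2]>240)&(P[:,:,2]<285)&(abs(P[:,:,0]-567)<40)&(abs(P[:,:,1]-160)<40)&(c['z_map']>0)
K=P[k]; print(len(K)); 
cv2.imwrite('pics/w2.png',cv2.resize(c['pixels'][100:340,180:480,::-1],(600,480),interpolation=3))
```

```text
2659
```

View pics/w2.png

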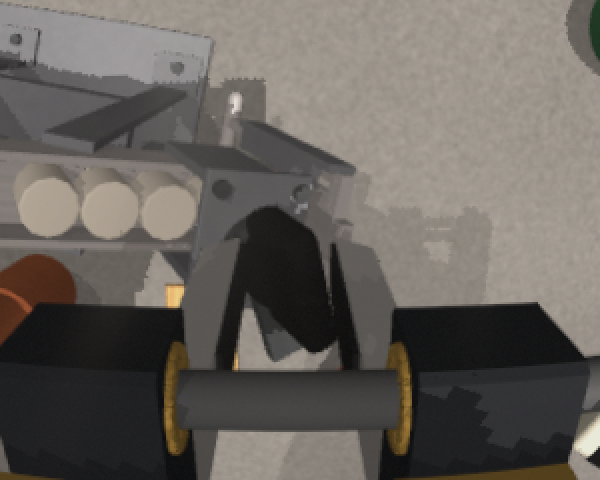

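```bash
python3 -m handwheel '[[[0,0,0],0.1],[[0,0,0],0.1],[[0,0,0],0.1],[[0,0,0],0.06],[[0,0,0],0],[[0,0,0],0],[[0,0,0],0],[[0,0,0],0],[[0,0,0],0],[[0,0,0],0]]'
python3 - <<'E'
from h import *
s=manip.read_state(); print(s['moment'],s['joints'])
c=snap('wrist'); cv2.imwrite('pics/w3.png',cv2.resize(c['pixels'][100:340,180:480,::-1],(600,480),interpolation=3))
E
```

```text
clock: 9.35
eef_pos: [569.1, 159.4, 259.0]
eef_rot: [2.621, 1.568, -0.462]
wrist_force: [6.7, -5.1, 1.2]
finger_gap: 27.7
[-1.02643332 -1.29034321  0.14251232] [ 0.21194816  0.36380714  1.33794924 -0.00198369  1.43737708  1.72494892]
```

View pics/w3.png

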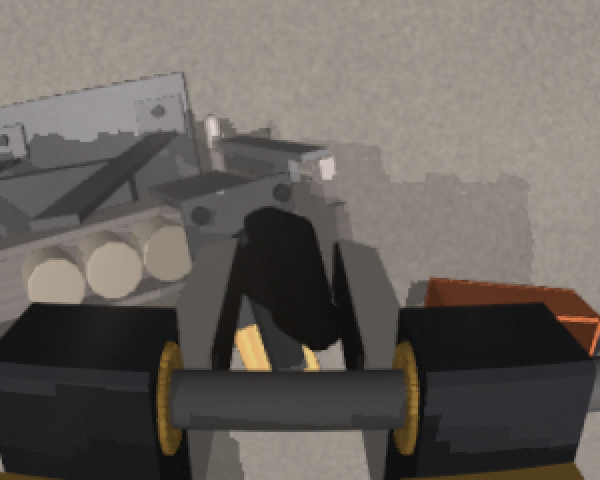

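```bash
python3 -m handwheel '[[[0,0,0],0],[[0,0,0],0],[[0,0,0],0],[[0,0,0],0],[[-12,0,0],0],[[-20,0,0],0],[[-20,0,0],0],[[-20,0,0],0],[[-20,0,0],0],[[0,0,0],0]]' 90
python3 - <<'E'
from h import *
c=snap('wrist'); P=wcloud(c); C=c['pixels'].astype(int); np.savez('w2.npz',P=P,px=C,z=c['z_map'])
a=0.15; u=np.array([-np.sin(a),np.cos(a),0]); yv=np.array([-np.cos(a),-np.sin(a),0]); Z=np.array([0,0,1])
n=-u*.5+Z*np.sqrt(.75); e=u*np.sqrt(.75)+.5*Z
D=P-np.array([567.5,160.5,255]); X=-D@e; Y=D@yv; N=D@n
k=(C.max(2)<60)&(abs(N)<18)&(np.hypot(X,Y)<32)&(c['z_map']>0)
t=k&(N>4); q=np.stack([X[t],Y[t]],-1); m=q.mean(0); w,V=np.linalg.eigh(np.cov((q-m).T)); v=V[:,1]; print(t.sum(),m,w,'axis angle',np.arctan2(v[1],v[0]), np.arctan(v[1]/v[0]))
cv2.imwrite('pics/w4.png',cv2.resize(c['pixels'][100:340,180:480,::-1],(600,480),interpolation=3))
print(np.percentile(N[t],[50,90,98]))
E
```

```text
clock: 10.65
eef_pos: [568.4, 160.5, 352.4]
eef_rot: [-2.985, 1.568, 0.216]
wrist_force: [-1.2, -0.1, -0.6]
finger_gap: 61.2
701 [ 0.54555915 -2.92845904] [ 10.36076694 134.36517623] axis angle 1.4189036096789687 1.4189036096789687
[13.0315902  14.5919816  15.23158929]
```

View pics/w4.png

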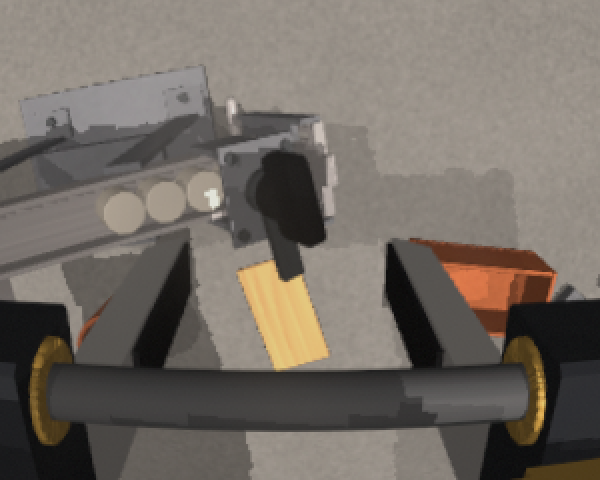

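Run:
```python
import numpy as np
S=[('w1',np.load('w1.npz')),('w2',np.load('w2.npz'))]
S=[(n,d['P'].reshape(-1,3)[d['z'].ravel()>0]) for n,d in S]+[('top',np.load('top.npy')[:,:3])]
a=0.15; u=np.array([-np.sin(a),np.cos(a),0]); yv=np.array([-np.cos(a),-np.sin(a),0])
for n,P in S:
    D=P-np.array([565,148,170]); X=D@u; Y=D@yv; H=D[:,2]; N=(H-X*np.tan(np.pi/6))*np.cos(np.pi/6)
    print(n)
    for x0 in range(40,131,15):
        w=(abs(X-x0)<7.5)&(abs(Y)<24)&(abs(N-14.5)<3.5)
        l=Y[w&(Y<0)]; r=Y[w&(Y>0)]; f=(abs(X-x0)<7.5)&(abs(Y)<9)&(abs(N)<6)
        if len(l)>3 and len(r)>3: print(x0,len(l),len(r),'L',np.round([np.percentile(l,5),np.median(l)],1),'R',np.round([np.median(r),np.percentile(r,95)],1),'Ntop',np.round(np.percentile(N[w],95),1),'floor',np.round(np.median(N[f]),1) if f.sum()>3 else '')
    g=(abs(H+55)<15)&(abs(X-22)<14)&(abs(Y)<50); print('rod',g.sum(), np.round(np.percentile(np.stack([X[g],Y[g],P[g][:,2]]),[2,50,98],axis=1),1).tolist() if g.sum() else '')
    bp=(abs(P[:,2]-8)<4)&(X>40)&(X<240)&(abs(Y)<75); 
    if bp.sum()>20: print('base',bp.sum(),np.round(np.percentile(np.stack([X[bp],Y[bp]]),[1,99],axis=1),1).tolist())
```

```text
w1
40 79 34 L [-11.3  -4.3] R [ 3.7 16.9] Ntop 15.4 floor 2.0
55 158 96 L [-21.6  -6.3] R [ 3.3 15.1] Ntop 13.4 floor 2.6
70 130 119 L [-10.9  -5.4] R [3.9 8.3] Ntop 12.8 floor 1.2
85 140 107 L [-9.9 -4.5] R [3.6 8.7] Ntop 13.0 floor 2.2
100 82 76 L [-9.8 -4.6] R [4.1 8.5] Ntop 12.9 floor 1.0
rod 0 
base 2577 [[73.7, -58.4], [210.3, 62.4]]
w2
40 17 19 L [-8.8 -5. ] R [13.5 16.6] Ntop 15.8 floor 
55 171 86 L [-16.7  -6.2] R [3.2 7.9] Ntop 13.1 floor -2.3
70 145 99 L [-10.5  -5.3] R [3.6 8.4] Ntop 13.0 floor 0.3
85 114 99 L [-9.9 -4.4] R [3.6 8.2] Ntop 13.0 floor 1.0
100 75 60 L [-9.7 -4.6] R [3.3 8. ] Ntop 13.1 floor 1.3
rod 0 
base 2568 [[76.2, -58.9], [238.7, 11.8]]
top
55 20 13 L [-9.7 -4.9] R [3.5 8.5] Ntop 16.0 floor 
70 16 19 L [-9.9 -5.2] R [4.6 9.8] Ntop 16.1 floor 1.8
85 18 18 L [-9.  -3.4] R [4.1 9.1] Ntop 15.7 floor -0.2
100 11 10 L [-11.2  -4.7] R [3.3 7.6] Ntop 16.7 floor 2.9
rod 0 
base 757 [[53.7, -68.6], [239.4, 69.0]]
```

Run:
```python
import numpy as np
S=[('w1',np.load('w1.npz')),('w2',np.load('w2.npz'))]
S=[(n,d['P'].reshape(-1,3)[d['z'].ravel()>0]) for n,d in S]+[('top',np.load('top.npy')[:,:3]),('side',np.load('side.npy')[:,:3])]
a=0.15; u=np.array([-np.sin(a),np.cos(a),0]); yv=np.array([-np.cos(a),-np.sin(a),0])
for n,P in S:
    D=P-np.array([564,148,170]); X=D@u; Y=D@yv; H=D[:,2]; N=(H-X*np.tan(np.pi/6))*np.cos(np.pi/6)
    print(n)
    for x0 in range(30,151,20):
        m=(abs(X-x0)<10)&(abs(N)<40)
        o=[]
        for y0 in range(-20,21,4):
            s=N[m&(abs(Y-y0)<2)]; o.append('%3.0f'%np.percentile(s,75) if len(s)>3 else ' . ')
        print(x0,' '.join(o))
    m=(abs(Y)<45)&(X<30)&(X>-40)&(N>20)&(N<62)
    for n0 in range(20,60,6):
        s=m&(abs(N-n0-3)<3); 
        if s.sum()>4: print('  N',n0+3,s.sum(),'Xs',np.round(np.percentile(X[s]+ (N[s])*.5*1/1,[3,50]),1),'Y',np.round(np.percentile(Y[s],[3,97]),1))
```

```text
w1
30  40  39  40  40  40  40  40  40  40  40  39
50  11  -1  12  12  12  13  12   7  11  22  . 
70   6   5  12  12  12  12  12  11   7   6  . 
90   5   6  11  12  12  12  12  12   6   6   0
110  -6   6 -10  -6   2   1  -0  -9  -9   7  -6
130  .    6  -9 -10  -9  -9  -9  -9  -9   6  . 
150  19  10   5 -10 -10  -9  -9  -9  -9   6  12
  N 23 54 Xs [ 9.3 12.4] Y [-34.9  22.1]
  N 29 107 Xs [10.2 11.9] Y [-34.1  21.8]
  N 35 191 Xs [ 6.5 10.6] Y [-35.2  21.3]
  N 41 656 Xs [27.4 39.8] Y [-29.8  18.4]
  N 47 101 Xs [ 4.7 45.8] Y [-15.5   4.6]
  N 53 13 Xs [46.5 49.9] Y [-15.6   5. ]
  N 59 80 Xs [45.2 50.4] Y [-17.5   5.3]
w2
30  39  40  40  40  40  40  40  40  40  40  40
50  10  24  12  12  13  13  13   7  10  19  . 
70   5   6  11  12  12  13  12  12   7  .   . 
90   2   6   8  12  12  13  13  12   6   7   0
110   3   6  -6  -6  -7  -9  -9  -9   3   7  . 
130  .    6   6 -10 -10 -10  -9  -9  -8   6  . 
150  19   7   6 -10 -10 -10  -9  -9  -9   6  13
  N 23 95 Xs [11.  12.8] Y [-35.6  -8.2]
  N 29 134 Xs [ 9.3 12. ] Y [-35.6  14.9]
  N 35 299 Xs [ 6.8 10.9] Y [-35.4  20.2]
  N 41 473 Xs 
[... 689 characters left out ...]
17.8]
  N 53 8 Xs [ 8.7 13.6] Y [-2.4  3.9]
  N 59 7 Xs [40.1 51.8] Y [-13.6   6.3]
side
30  28  23  26  12  13  13  13   9  .   27  -4
50  26  23  25  19  13  13  13  12  37  24   8
70  .    6  .   13  13  13  13  12  .    7  . 
90   0   6   4  12  13  13  13  13   7   7  -1
110  .   .    4   2   6   6   6   4  -4   7  -2
130  .   .    5  -9  -9 -10  -9  -9  -9   7   7
150  22  14   6  -9  -9  -9  -9  -9  -9  .    8
  N 23 7 Xs [13.1 18.1] Y [18.6 24. ]
  N 29 6 Xs [16.5 19. ] Y [19.6 23.9]
  N 35 16 Xs [10.1 14.2] Y [-32.8  23.9]
  N 41 60 Xs [26.6 38.5] Y [-27.   20.5]
  N 47 33 Xs [ 9.7 47.6] Y [-13.4   6.4]
  N 53 8 Xs [45.4 50. ] Y [-11.3   6.3]
  N 59 14 Xs [48.2 51.4] Y [-13.2   6.7]
```

```bash
python3 -m handwheel '[[[0,43.4,30],0],[[0,43.4,30],0],[[0,43.4,30],0],[[0,43.4,30],0],[[0,43.4,30],0],[[40,0,0],-0.18],[[40,0,0],-0.18],[[40,0,0],-0.18],[[40,0,0],-0.18],[[40,0,0],-0.18]]' 0 40; python3 -m handwheel '[[[0,0,0],-0.18],[[0,0,0],-0.18],[[0,0,0],-0.18],[[5,0,0],0],[[5,0,0],0],[[0,0,0],0],[[0,0,0],0],[[0,0,0],0],[[0,0,0],0],[[0,0,0],0]]'
python3 - <<'E'
from h import *
s=manip.read_state(); M=rot(s['eef_rot']); print(s['eef_pos'],'yaw',np.arctan2(M[1,1],M[0,1]))
c=snap('wrist','w5.png'); P=wcloud(c); q=P[c['z_map']>0]
d=q[(q[:,0]>380)&(q[:,0]<490)&(q[:,1]>-100)&(q[:,1]<70)&(q[:,2]>52)&(q[:,2]<64)]
C=c['pixels'].astype(int); red=(C[:,:,0]>C[:,:,2]*1.8)[c['z_map']>0]
d=q[red&(q[:,0]>380)&(q[:,0]<490)&(q[:,1]>-100)&(q[:,1]<70)&(q[:,2]>52)&(q[:,2]<64)]
print(len(d),cv2.minAreaRect(d[:,:2].astype(np.float32)),np.median(d[:,2]))
E
```

```text
clock: 11.95
eef_pos: [430.5, -64.9, 148.6]
eef_rot: [-1.216, 1.57, 2.89]
wrist_force: [0.8, 0.4, 0.0]
finger_gap: 93.9
clock: 13.2
eef_pos: [431.2, -65.1, 140.5]
eef_rot: [1.264, 1.571, -0.379]
wrist_force: [0.1, 0.1, 0.2]
finger_gap: 94.2
[431.15499506 -65.06617675 140.49222103] yaw -0.07215621340928965
2160 ((436.7606201171875, -14.281295776367188), (123.43106842041016, 63.83417510986328), 86.51496887207031) 56.54731941684523
```

```bash
python3 -m handwheel '[[[20,2,1],0.0],[[20,0,0],0],[[20,0,0],0],[[20,0,0],0],[[16,0,0],0],[[12,0,0],0],[[7,0,0],0],[[3.5,0,0],0],[[0,0,0],0],[[0,0,0],0]]' ; python3 -m handwheel '[[[0,0,0],0],[[0,0,0],0],[[0,0,0],0],[[0,0,0],0],[[0,0,0],0],[[0,0,0],0],[[0,0,0],0],[[0,0,0],0],[[0,0,0],0],[[0,0,0],0]]' 255 50; python3 -m handwheel '[[[-10,0,0],0],[[-10,0,0],0],[[-10,0,0],0],[[-10,0,0],0],[[0,0,0],-0.1],[[0,0,0],-0.11],[[0,0,0],0],[[0,0,0],0],[[0,0,0],0],[[0,0,0],0]]'
python3 - <<'E'
from h import *
s=manip.read_state(); M=rot(s['eef_rot']); print(s['eef_pos'],'yaw',np.arctan2(M[1,1],M[0,1]),s['finger_gap'],s['moment'])
for n in ['side','wrist']:
    c=snap(n,'d_%s.png'%n); P=wcloud(c) if n=='wrist' else cloud(c); C=c['pixels'].astype(int)
    ok=(c['z_map']>0)&(C[:,:,0]>C[:,:,2]*1.8); q=P[ok]
    d=q[(q[:,0]>350)&(q[:,0]<500)&(q[:,1]>-100)&(q[:,1]<80)&(q[:,2]>80)&(q[:,2]<115)]
    r=cv2.minAreaRect(d[:,:2].astype(np.float32)); 
    T=d-s['eef_pos']; t=T@M  # tool coords
    A=np.c_[t[:,1:],np.ones(len(t))]; top=t[:,0]<np.inf
    print(n,len(d),r)
    for z0 in range(-120,31,15):
        m=abs(t[:,2]-z0)<7
        if m.sum()>8: print(z0,m.sum(),'top z',np.round(np.percentile(d[m,2],[90,98]),1),'y',np.round(np.percentile(t[m,1],[2,98]),1))
E
```

```text
clock: 14.5
eef_pos: [433.3, -66.2, 22.3]
eef_rot: [1.409, 1.57, -0.234]
wrist_force: [-0.6, 0.1, 0.1]
finger_gap: 93.9
clock: 15.75
eef_pos: [433.0, -66.2, 22.0]
eef_rot: [-1.363, 1.571, -3.005]
wrist_force: [-1.3, -0.6, 3.1]
finger_gap: 63.7
clock: 17.0
eef_pos: [433.1, -66.2, 62.0]
eef_rot: [-1.807, 1.571, 3.043]
wrist_force: [-0.4, 1.0, -2.4]
finger_gap: 63.7
[433.05182208 -66.20174179  61.95760957] yaw 0.137282463532588 63.720011267922985 [-0.1081321  -0.03968382 -0.04311178]
side 325 ((423.53070068359375, -12.16680908203125), (63.391231536865234, 126.76495361328125), 8.002937316894531)
-120 114 top z [ 98.2 100.3] y [-31.7  28. ]
-105 22 top z [98.2 99.3] y [-33.7  29.5]
-90 11 top z [ 99.5 100. ] y [-33.8  29.6]
-60 12 top z [100.9 101.4] y [-31.8  28.1]
-45 15 top z [ 99.6 100.1] y [-31.9  28.4]
-30 12 top z [100.6 101. ] y [-32.1  28.8]
-15 11 top z [ 98.2 100.4] y [-32.6  29.2]
0 91 top z [98.2 98.9] y [-29.8  26.5]
wrist 11788 ((425.6468200683594, -15.00836181640625), (65.40723419189453, 123.83158874511719), 8.05908203125)
-120 95 top z [96.8 97.2] y [-29.   29.9]
-105 2634 top z [97.2 98. ] y [-31.3  30.1]
-90 918 top z [97.3 98. ] y [-31.8  30.8]
-75 943 top z [97.2 97.8] y [-31.5  31.2]
-60 943 top z [97.3 97.8] y [-31.5  31.3]
-45 906 top z [97.2 97.9] y [-31.2  31.4]
-30 834 top z [97.2 97.9] y [-31.1  31.5]
-15 762 top z [97.2 97.7] y [-31.1  31.6]
0 2457 top z [96.8 97.6] y [-30.4  31.4]
15 318 top z [97.3 97.7] y [-30.   29.7]
```

```bash
python3 -m handwheel '[[[0,10,-8.3],-0.013],[[0,20,-16],0],[[0,25,-20.5],0],[[0,25,-20.5],0],[[0,25,-20.5],0],[[0,25,-20.5],0],[[0,20,-16],0],[[0,10,-9],0],[[0,0,0],0],[[0,0,0],0]]'
python3 - <<'E'
from h import *
s=manip.read_state(); M=rot(s['eef_rot']); print(s['eef_pos'],'yaw',np.arctan2(M[1,1],M[0,1]),s['finger_gap'],s['wrist_force'])
c=snap('side','s6.png'); P=cloud(c); cv2.imwrite('pics/s6b.png',cv2.resize(c['pixels'][220:360,240:400,::-1],(640,560),interpolation=3))
q=P[c['z_map']>0]; a=.15;u=np.array([-np.sin(a),np.cos(a),0]); yv=np.array([-np.cos(a),-np.sin(a),0])
D=q-np.array([561.2,166.8,0]);X=D@u;Y=D@yv;Z=D[:,2]
m=(abs(X-26)<14)&(abs(Z-115)<12)&(abs(Y)<50); print('rodpts',m.sum(),np.round(np.c_[X[m],Y[m],Z[m]][::max(1,m.sum()//15)],0).tolist())
E
```

```text
clock: 18.35
eef_pos: [571.2, 87.1, 61.8]
eef_rot: [-1.446, 1.57, -2.866]
wrist_force: [0.5, 0.6, -2.7]
finger_gap: 64.2
[571.1610847   87.13411068  61.82097551] yaw 0.1507567811826725 64.22831311035938 [ 0.45273739  0.57066874 -2.65151539]
rodpts 31 [[14.0, 22.0, 127.0], [17.0, 22.0, 122.0], [20.0, 22.0, 119.0], [23.0, 23.0, 119.0], [24.0, 28.0, 121.0], [24.0, 32.0, 122.0], [25.0, 23.0, 117.0], [25.0, 28.0, 118.0], [25.0, 32.0, 119.0], [27.0, 21.0, 116.0], [28.0, 26.0, 119.0], [27.0, 30.0, 118.0], [27.0, 35.0, 118.0], [28.0, 23.0, 114.0], [27.0, 28.0, 114.0], [30.0, 33.0, 118.0]]
```

View pics/s6b.png

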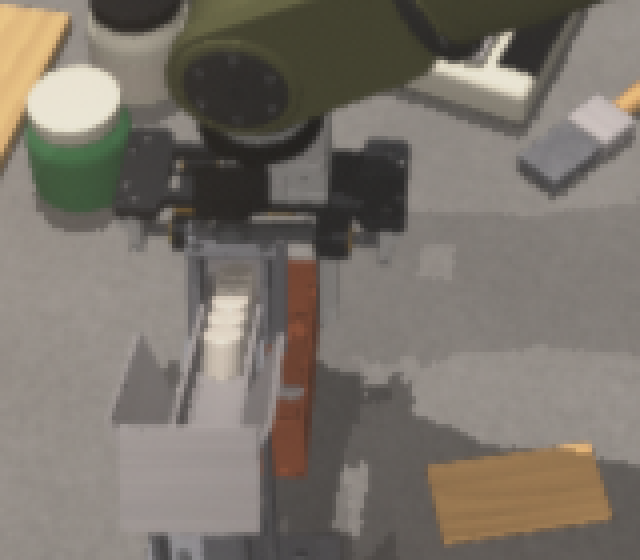

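```bash
python3 -m handwheel '[[[-4,2,0],0],[[-3,0,0],0],[[-3,0,0],0],[[-3,0,0],0],[[-3,0,1.7],0],[[-3,0,1.7],0],[[-3,0,1.7],0],[[-3,0,1.7],0],[[-3,0,1.7],0],[[0,0,0],0]]' - 60
python3 - <<'E'
from h import *
s=manip.read_state(); print(s['eef_pos'],s['wrist_force'],s['moment'])
c=snap('side'); P=cloud(c); C=c['pixels'].astype(int)
a=.15;u=np.array([-np.sin(a),np.cos(a),0]); yv=np.array([-np.cos(a),-np.sin(a),0])
def loc(m):
    D=P[m]-np.array([561.2,166.8,0]); return D@u,D@yv,D[:,2]
X,Y,Z=loc(c['z_map']>0); m=(abs(X-22)<16)&(Z>105)&(Z<160)&(Y>24)&(Y<42); 
print('rod',m.sum(),np.round(np.c_[X[m],Y[m],Z[m]][::max(1,m.sum()//12)],0).tolist())
X,Y,Z=loc((c['z_map']>0)&(C[:,:,0]>C[:,:,2]*1.8)); m=(X>-100)&(X<50)&(abs(Y)<45)&(Z>60)
for x0 in range(-90,41,10):
    k=m&(abs(X-x0)<5)
    if k.sum()>3: print(x0,k.sum(),np.round(np.percentile(Z[k],97),1),np.round(np.percentile(Y[k],[3,97]),1))
E
```

```text
clock: 19.65
eef_pos: [575.0, 79.3, 90.2]
eef_rot: [1.271, 1.57, -0.149]
wrist_force: [0.8, 0.4, -4.8]
finger_gap: 63.9
[574.98849695  79.27017553  90.19991265] [ 0.77427017  0.40140059 -4.82653075] [-0.33329436 -0.28784433 -0.08681672]
rod 57 [[10.0, 25.0, 160.0], [16.0, 25.0, 153.0], [8.0, 33.0, 127.0], [17.0, 32.0, 135.0], [18.0, 30.0, 133.0], [21.0, 28.0, 132.0], [18.0, 32.0, 124.0], [24.0, 25.0, 124.0], [18.0, 34.0, 117.0], [25.0, 33.0, 123.0], [26.0, 30.0, 121.0], [26.0, 28.0, 116.0], [25.0, 25.0, 110.0], [25.0, 25.0, 106.0], [27.0, 28.0, 105.0]]
-90 48 109.2 [ 2.3 26.2]
-80 15 126.8 [16.  30.6]
-70 13 126.6 [16.8 31.4]
-60 16 127.6 [18.  32.3]
-50 16 127.6 [18.8 33.4]
-40 17 128.3 [19.9 33.5]
-30 8 126.9 [21.5 32.6]
-20 8 127.3 [24.  33.6]
-10 12 126.0 [21.6 34. ]
0 7 128.3 [30. 33.]
20 28 125.4 [20.7 34.3]
30 66 126.9 [19.3 32.6]
```

```bash
python3 -m handwheel '[[[-5.5,0,3],0],[[-5,0,3],0],[[0,0,0],0],[[0,0,0],0],[[0,0,0],0],[[0,0,0],0],[[0,0,0],0],[[0,0,0],0],[[0,0,0],0],[[0,0,0],0]]'
python3 - <<'E'
from h import *
s=manip.read_state(); print(s['eef_pos'],s['wrist_force'],s['moment'])
c=snap('side'); w=snap('wrist')
a=cv2.resize(c['pixels'][230:350,250:370,::-1],(400,400),interpolation=3); b=cv2.resize(w['pixels'][:320,160:480,::-1],(400,400))
cv2.imwrite('pics/s7.png',np.hstack([a,b]))
E
```

```text
clock: 20.95
eef_pos: [575.8, 73.5, 100.4]
eef_rot: [-1.651, 1.571, -3.071]
wrist_force: [0.2, 0.3, -4.9]
finger_gap: 64.0
[575.76434175  73.54674517 100.42953585] [ 0.15003948  0.26389784 -4.89775597] [-0.48299115 -0.08327189 -0.01280227]
```

View pics/s7.png

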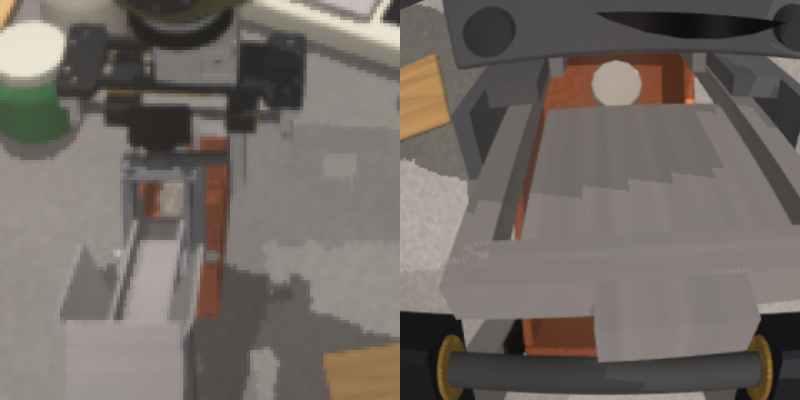

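```bash
python3 -m handwheel '[[[4,0,-2],0],[[4,0,-2],0],[[4,0,-2],0],[[4,0,-2],0],[[4,0,-2],0],[[4,0,-2],0],[[4,0,0],0],[[4,0,0],0],[[4,0,0],0],[[4,0,0],0]]'
python3 -m handwheel '[[[0,0,5],0],[[0,0,10],0],[[0,0,15],0],[[0,0,15],0],[[0,0,15],0],[[0,0,15],0],[[0,0,15],0],[[0,0,10],0],[[0,0,0],0],[[0,0,0],0]]'
python3 - <<'E'
from h import *
s=manip.read_state(); print(s['eef_pos'],s['wrist_force'],s['moment'],s['joints'])
w=snap('wrist','w8.png');t=snap('top')
a=cv2.resize(t['pixels'][150:250,170:310,::-1],(392,280),interpolation=3); b=cv2.resize(w['pixels'][:320,160:480,::-1],(400,400))
o=np.zeros((400,792,3),np.uint8);o[:280,:392]=a;o[:,392:]=b
cv2.imwrite('pics/s8.png',o)
E
```

```text
clock: 22.3
eef_pos: [574.0, 85.3, 60.2]
eef_rot: [1.446, 1.571, 0.026]
wrist_force: [0.6, -0.0, -4.1]
finger_gap: 64.0
clock: 23.55
eef_pos: [588.9, -13.2, 60.4]
eef_rot: [-2.302, 1.571, 2.562]
wrist_force: [0.5, 1.7, -4.8]
finger_gap: 63.8
[588.94415024 -13.16229242  60.39601992] [ 0.45419776  1.66164471 -4.80638197] [-0.24953573 -0.0944229  -0.01116277] [-8.45514846e-02  5.53392131e-01  1.54888464e+00  9.61382985e-05
  1.03946944e+00 -2.35835126e-01]
```

View pics/s8.png

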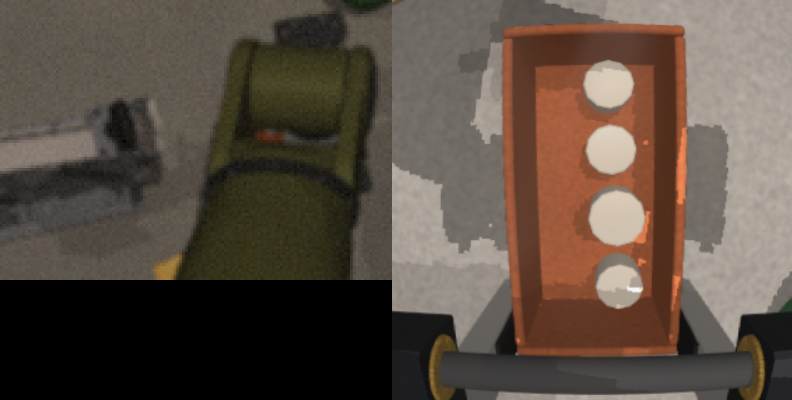

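```bash
python3 - <<'E'
import sys
from h import *
E
python3 -m handwheel '[[[-5,-2.6,8],0],[[-8,-5.3,16],0],[[-8,-8,24],0],[[-8,-10,30],0],[[-8,-10,30],0],[[-5,-10,30],0],[[0,-10,30],0],[[0,-10,30],0],[[0,-10,30],0],[[0,-10,30],0]]'
python3 -m handwheel '[[[0,-7,22],0],[[0,-4,13],0],[[0,-2,6],0],[[0,0,0],0],[[0,0,0],0],[[0,0,0],0],[[0,0,0],0],[[0,0,0],0],[[0,0,0],0],[[0,0,0],0]]'
python3 - <<'E'
from h import *
s=manip.read_state(); M=rot(s['eef_rot']); print(s['eef_pos'],np.arctan2(M[1,1],M[0,1]),s['wrist_force'])
w=snap('wrist'); P=wcloud(w); z=w['z_map']>0; C=w['pixels'].astype(int); q=P[z]
red=(C[:,:,0]>C[:,:,2]*1.8)[z]
d=q[red&(q[:,2]>s['eef_pos'][2]+28)&(q[:,2]<s['eef_pos'][2]+44)]; print('dish',cv2.minAreaRect(d[:,:2].astype(np.float32)))
t=(q-s['eef_pos'])@M; wh=((C.min(2)>120)&(C.max(2)-C.min(2)<50))[z]
m=wh&(abs(t[:,1])<26)&(t[:,2]>-112)&(t[:,2]<5); h=-t[:,0]+22
for z0 in range(-110,6,8):
    k=m&(abs(t[:,2]-z0)<4)
    if k.sum()>20: print(z0,k.sum(),'height in dish',np.round(np.percentile(h[k],[10,50,90])),np.round(np.median(t[k,1])))
for n in ['top','side']:
    c=snap(n); P=cloud(c); C=c['pixels'].astype(int); ok=(c['z_map']>0)&((C.max(2)-C.min(2))<50); p=P[ok]; p=p[(abs(p[:,2]-50)<4)&(abs(p[:,0]-528)<95)&(abs(p[:,1]+272)<95)]
    print(n,len(p),cv2.minAreaRect(p[:,:2].astype(np.float32)))
E
```

```text
clock: 24.9
eef_pos: [542.1, -283.5, 103.2]
eef_rot: [0.756, 1.57, -0.665]
wrist_force: [0.2, 0.5, -3.7]
finger_gap: 63.8
clock: 26.15
eef_pos: [536.2, -323.9, 102.4]
eef_rot: [-2.141, 1.571, 2.722]
wrist_force: [1.0, -0.4, -4.9]
finger_gap: 63.6
[ 536.19585798 -323.94200151  102.4239519 ] 0.150991101091007 [ 1.00380505 -0.39578411 -4.8560663 ]
dish ((400.827880859375, -409.59112548828125), (498.9406433105469, 135.26296997070312), 47.03367233276367)
-102 474 height in dish [24. 25. 26.] 6.0
-94 549 height in dish [24. 25. 26.] 6.0
-86 139 height in dish [24. 25. 26.] 6.0
-78 245 height in dish [24. 25. 25.] 7.0
-70 574 height in dish [24. 25. 26.] 7.0
-62 403 height in dish [24. 25. 26.] 7.0
-54 174 height in dish [46. 47. 47.] 8.0
-46 707 height in dish [46. 47. 48.] 8.0
-38 600 height in dish [46. 47. 48.] 8.0
-30 48 height in dish [46. 47. 47.] 8.0
-14 371 height in dish [24. 25. 26.] 11.0
-6 464 height in dish [24. 25. 26.] 11.0
2 152 height in dish [24. 25. 26.] 11.0
top 675 ((535.8192138671875, -245.684326171875), (91.44911193847656, 149.6271514892578), 77.55071258544922)
side 904 ((527.4075317382812, -271.2110595703125), (155.0873565673828, 151.09019470214844), 78.16832733154297)
```

```bash
python3 -m handwheel '[[[4,0,0],0],[[6,0,0],0],[[6,0,0],0],[[5,0,0],0],[[3,0,0],0],[[2,0,0],0],[[1.5,0,0],0],[[1,0,0],0],[[1,0,0],0],[[0,0,0],0]]'
```

```text
clock: 27.55
eef_pos: [536.2, -323.9, 72.9]
eef_rot: [-2.464, 1.571, 2.399]
wrist_force: [0.5, -0.1, -4.3]
finger_gap: 63.8
```

```bash
python3 -m handwheel '[[[0.5,0,0],0],[[0.5,0,0],0],[[0.5,0,0],0],[[0,0,0],0],[[0,0,0],0],[[0,0,0],0],[[0,0,0],0],[[0,0,0],0],[[0,0,0],0],[[0,0,0],0]]'
```

```text
clock: 28.8
eef_pos: [536.2, -324.0, 72.0]
eef_rot: [0.578, 1.57, -0.842]
wrist_force: [-3.2, 1.9, 6.1]
finger_gap: 63.7
```

```bash
python3 -m handwheel '[[[0,0,0],0],[[0,0,0],0],[[0,0,0],0],[[0,0,0],0],[[0,0,0],0],[[-10,0,0],0],[[-20,0,0],0],[[-40,0,0],0],[[-50,0,0],0],[[-50,0,0],0]]' 0 10
python3 - <<'E'
from h import *
s=manip.read_state(); M=rot(s['eef_rot']); print(s['eef_pos'],np.arctan2(M[1,1],M[0,1]),s['joints'],s['finger_gap'])
w=snap('wrist'); P=wcloud(w); z=w['z_map']>0; C=w['pixels'].astype(int); q=P[z]
red=(C[:,:,0]>C[:,:,2]*1.8)[z]
d=q[red&(q[:,2]>98)&(q[:,2]<118)&(abs(q[:,0]-528)<90)&(abs(q[:,1]+272)<90)]; print('dish',cv2.minAreaRect(d[:,:2].astype(np.float32)),np.percentile(d[:,2],[50,95]))
# plane tilt
top=d[d[:,2]>np.percentile(d[:,2],50)]; A=np.c_[top[:,:2]-top[:,:2].mean(0),np.ones(len(top))]; print('tilt',np.linalg.lstsq(A,top[:,2],rcond=None)[0])
E
```

```text
clock: 30.05
eef_pos: [536.0, -323.8, 244.9]
eef_rot: [0.815, 1.569, -0.604]
wrist_force: [0.4, 0.1, -0.3]
finger_gap: 94.2
[ 536.03797646 -323.80198672  244.88115533] 0.15103813313464529 [-6.01878547e-01  4.54370291e-01  1.24477874e+00 -3.94826010e-06
  1.44085554e+00 -7.52915543e-01] 94.1895597990433
dish ((528.6101684570312, -272.49993896484375), (63.569366455078125, 123.08164978027344), 9.272775650024414) [106.5293096  107.91543135]
tilt [5.02316369e-04 1.15669035e-03 1.07214955e+02]
```

```bash
python3 -m handwheel '[[[-20,11.6,-52.6],0],[[-20,11.6,-52.6],0],[[-20,11.6,-52.6],0],[[-20,11.6,-52.6],0],[[-20,11.6,-52.6],0],[[0,11.6,-52.6],0],[[0,11.6,-52.6],0],[[0,11.6,-52.6],0],[[0,11.6,-52.6],0],[[0,0,0],0.15]]' 90
python3 -m handwheel '[[[0,0,0],0.18],[[0,0,0],0.18],[[0,0,0],0.18],[[0,0,0],0.18],[[0,0,0],0.18],[[0,0,0],0.18],[[0,0,0],0.18],[[0,0,0],0],[[0,0,0],0],[[0,0,0],0]]'
python3 - <<'E'
from h import *
s=manip.read_state(); M=rot(s['eef_rot']); print(s['eef_pos'],np.arctan2(M[1,1],M[0,1]),s['joints'])
c=snap('wrist'); P=wcloud(c); C=c['pixels'].astype(int)
a=.15; u=np.array([-np.sin(a),np.cos(a),0]); yv=np.array([-np.cos(a),-np.sin(a),0]); Z=np.array([0,0,1])
n=-u*.5+Z*np.sqrt(.75); e=u*np.sqrt(.75)+.5*Z
D=P-np.array([561.2,166.8,170]); S=D@e; Y=D@yv; N=D@n; z=c['z_map']>0
k=(C.max(2)<60)&(S>0)&(S<80)&(abs(Y)<40)&(N>60)&(N<110)&z
print('black N',np.percentile(N[k],[5,25,50,75,95,99]))
t=k&(N>np.percentile(N[k],97)-6); print('top',t.sum(),'S',np.percentile(S[t],[2,50,98]),'Y',np.percentile(Y[t],[2,50,98]))
q=np.stack([-S[t],Y[t]],-1).astype(np.float32); r=cv2.minAreaRect(q); print(r)
mid=np.array([561.2,166.8,170])-r[0][0]*e+r[0][1]*yv+(np.percentile(N[k],97)-10)*n; print('axis pt',mid)
# gate: points near lip
for lo,hi in [(2,6),(6,10),(-4,2)]: pass
g=z&(S>-12)&(S<2)&(abs(Y)<30)&(N>-5)&(N<95)&~k; print('gate top N',np.percentile(N[g],[50,90,97,99.5]))
cv2.imwrite('pics/w9.png',cv2.resize(c['pixels'][80:340,180:480,::-1],(600,520),interpolation=3))
E
```

```text
clock: 31.35
eef_pos: [567.6, 163.0, 342.4]
eef_rot: [2.17, 1.57, 0.601]
wrist_force: [-0.0, -0.9, 0.3]
finger_gap: 60.9
clock: 32.6
eef_pos: [568.2, 159.8, 341.7]
eef_rot: [2.919, 1.571, 0.091]
wrist_force: [-1.0, -0.2, -0.5]
finger_gap: 61.0
[568.1659163  159.77593639 341.7028496 ] -1.2565942891649695 [ 2.12094184e-01  3.36583751e-01  1.18816945e+00 -2.90769616e-05
  1.61659988e+00  1.46868713e+00]
black N [67.69591359 74.1207593  84.78373414 90.35432829 91.68920667 92.2679918 ]
top 620 S [27.57140108 35.51124913 41.29306243] Y [-26.49932752  -8.33624625  11.39562347]
((-34.1637077331543, -7.392660140991211), (40.1155891418457, 11.380606651306152), 80.8012466430664)
axis pt [570.21132998 156.64541433 258.05061912]
gate top N [43.31095628 49.37579586 49.85678176 50.59559078]
```

View pics/w9.png

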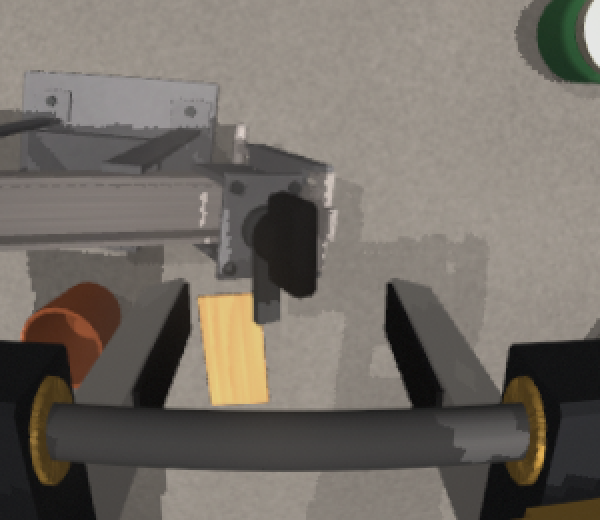

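```bash
python3 -m handwheel '[[[12,2,-1],0],[[12,0,0],0],[[12,0,0],0],[[12,0,0],0],[[12,0,0],0],[[11,0,0],0],[[7,0,0],0],[[5,0,0],0],[[0,0,0],0],[[0,0,0],0]]' 130; python3 -m handwheel '[[[0,0,0],0],[[0,0,0],0],[[0,0,0],0],[[0,0,0],0],[[0,0,0],0],[[0,0,0],0],[[0,0,0],0],[[0,0,0],0],[[0,0,0],-0.1],[[0,0,0],-0.1]]' 255 3
```

```text
clock: 33.9
eef_pos: [569.9, 158.2, 258.8]
eef_rot: [3.078, 1.57, 0.248]
wrist_force: [0.1, -0.7, -0.1]
finger_gap: 46.1
clock: 35.15
eef_pos: [569.7, 158.0, 258.5]
eef_rot: [0.384, 1.57, -2.242]
wrist_force: [-0.8, -3.1, 1.7]
finger_gap: 22.6
```

```bash
python3 -m handwheel '[[[0,0,0],-0.16],[[0,0,0],-0.16],[[0,0,0],-0.16],[[0,0,0],-0.16],[[0,0,0],-0.16],[[0,0,0],-0.16],[[0,0,0],-0.16],[[0,0,0],-0.13],[[0,0,0],0],[[0,0,0],0]]'
python3 - <<'E'
from h import *
s=manip.read_state(); M=rot(s['eef_rot']); print(s['eef_pos'],np.arctan2(M[1,1],M[0,1]),s['moment'])
E
```

```text
clock: 36.4
eef_pos: [569.0, 158.3, 257.7]
eef_rot: [-1.721, 1.568, -3.104]
wrist_force: [-5.5, -0.1, -3.2]
finger_gap: 15.6
[569.03479263 158.34680635 257.68419949] 0.18779087788662918 [ 0.04857792  1.01644444 -0.05511113]
```

```bash
python3 -m handwheel '[[[0,0,0],-0.08],[[0,0,0],-0.08],[[0,0,0],-0.06],[[0,0,0],0],[[0,0,0],0],[[0,0,0],0],[[0,0,0],0],[[0,0,0],0],[[0,0,0],0],[[0,0,0],0]]'; python3 -m handwheel '[[[0,0,0],0],[[0,0,0],0],[[0,0,0],0],[[0,0,0],0],[[-12,0,0],0],[[-20,0,0],0],[[-20,0,0],0],[[-20,0,0],0],[[-20,0,0],0],[[0,0,0],0]]' 90
python3 - <<'E'
from h import *
s=manip.read_state(); print(s['eef_pos'],s['wrist_force'])
c=snap('wrist'); P=wcloud(c); C=c['pixels'].astype(int)
a=.15; u=np.array([-np.sin(a),np.cos(a),0]); yv=np.array([-np.cos(a),-np.sin(a),0]); Z=np.array([0,0,1])
n=-u*.5+Z*np.sqrt(.75); e=u*np.sqrt(.75)+.5*Z
D=P-np.array([561.2,166.8,170]); S=D@e; Y=D@yv; N=D@n; z=c['z_map']>0
k=(C.max(2)<60)&(S>0)&(S<80)&(abs(Y)<40)&(N>60)&(N<110)&z
t=k&(N>86); q=np.stack([-S[t],Y[t]],-1); print(t.sum(),cv2.minAreaRect(q.astype(np.float32)))
w,V=np.linalg.eigh(np.cov(q.T)); v=V[:,1]; print('knob',np.arctan(v[1]/v[0]))
g=z&(S>-12)&(S<2)&(abs(Y)<30)&(N>-5)&(N<95)&~k; print('gate top N',np.percentile(N[g],[50,90,97,99.5]))
cv2.imwrite('pics/w10.png',cv2.resize(c['pixels'][80:340,180:480,::-1],(600,520),interpolation=3))
E
```

```text
clock: 37.65
eef_pos: [568.8, 158.5, 257.4]
eef_rot: [-2.02, 1.567, 3.101]
wrist_force: [-7.2, 1.1, -4.1]
finger_gap: 15.8
clock: 38.9
eef_pos: [570.1, 158.2, 352.4]
eef_rot: [1.365, 1.567, 0.206]
wrist_force: [0.5, -0.0, -0.6]
finger_gap: 60.6
[570.08837646 158.23874383 352.4024313 ] [ 0.45452303 -0.0107033  -0.5725514 ]
459 ((-35.00777816772461, -6.24721622467041), (12.344742774963379, 39.315242767333984), 86.41472625732422)
knob -0.047193898894005
gate top N [42.59582049 45.63923026 49.7510454  57.29375035]
```

View pics/w10.png

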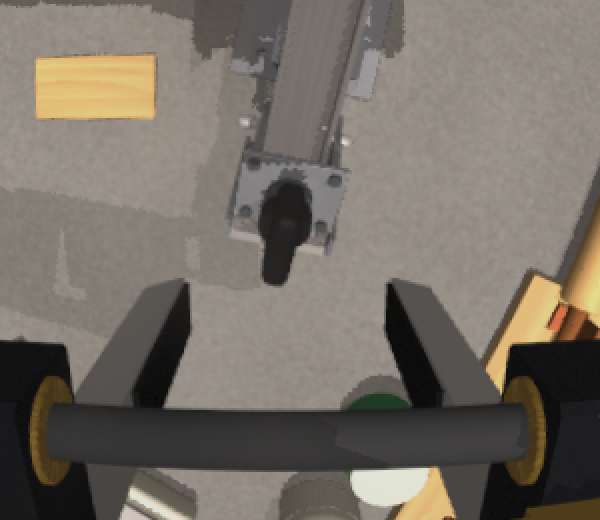

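Run:
```python
from h import *
c=snap('top'); P=cloud(c); C=c['pixels'].astype(int); q=P[c['z_map']>0]; red=(C[:,:,0]>C[:,:,2]*1.8)[c['z_map']>0]
d=q[red&(q[:,2]>98)&(q[:,2]<118)&(abs(q[:,0]-528)<90)&(abs(q[:,1]+272)<90)]; print('dish',cv2.minAreaRect(d[:,:2].astype(np.float32)),np.median(d[:,2]))
w=q[~red&(abs(q[:,0]-528.6)<28)&(abs(q[:,1]+272.5)<50)&(q[:,2]>60)]; print('white pts z',len(w),np.percentile(w[:,2],[20,50,90]))
print(manip.read_state()['finger_gap'], manip.sign_off())
```

```text
dish ((526.416748046875, -271.9439697265625), (61.899559020996094, 123.08033752441406), 9.222077369689941) 107.92840407012204
white pts z 187 [ 74.76212456  77.87647582 100.27881314]
the job is handed in; nothing more can be done
60.7649759303714 None
```

The job is done and handed in at about 39 s of the 72 s allowed. Sign-off gives no verdict, so the results below are my own readings.

- **What I did:** I turned the wing knob to about 1.4 rad and gripped the dish at its outer end. I raised the gate by about 29 mm with the dish's rims, and all the cylinders slid out. I then lowered the dish so the gate closed, set it on the pan and turned the knob back.
- **Cylinders:** From above only four show, because one stands on top of another. That one's top is 47 mm above the dish's underside, against 25 mm for the rest. The load rose by about 1.4 N, which matches five cylinders.
- **Dish on the scale:** Its centre read (528.6, -272.5) from the wrist camera and (526.4, -271.9) from the top camera. The pan's centre read (527.5, -271.5), so the dish is about 1 mm off. It stands level, with its rim at about 107–108 mm as expected on the pan.
- **Gate and knob:** The gate's top read 50 mm above the floor line, which is fully down. The knob read about -0.05 rad, locked within measuring error.
- **Robot:** The arm ended raised clear above the knob, with its fingers open and touching nothing.
- **Not checked:** I did not measure the bystanders again at the end. No move was planned near them, and no unexpected contact force showed.
- **Disagreement:** The knob's centre measured 6–7 mm to the side of the chute's centre line. Both gripping and turning worked anyway.

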